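# Fit the spacer sleeve and offer up the loaded can

### The arm

A 6-joint arm with a two-finger parallel gripper is mounted at the origin on the work surface. World frame = base frame: x ahead of the robot, y to its left, z up, the work surface at z = 0. Lengths are in m, angles in rad, forces in N, time in s.
With the tool pointing down it reaches from about 0.35 to 0.775 m from the base axis. Payload 5.5 kg.
Tool frame: the origin (TCP) lies at the very end of the fingers, on their centre line; the grasp point (between the pads) lies behind it (env.hold_point_z is the z of the grasp point in the tool frame, in m); z points along the fingers, y is the line along which they close (so a half turn about z gives the same grasp; the last joint's range is limited). The gripper opens to 85 mm and grips with 20 to 120 N. Pads are 22 mm wide; open, the fingers measure 114 mm over their backs; the gripper's body (76 mm by 85 mm) begins 54 mm behind the grasp point. The pads swing forward as they close: fully open they stand 13 mm farther back than shut.
Start: joints at [-1.406, 0.313, 0.046, 1.304, 0, 1.431], TCP at [0.173, -0.549, 0.231] pointing down, gripper open.
Joint ranges: [-2.76, 2.76], [-0.86, 1.69], [-1.03, 1.26], [-2.2, 2.34], [-1.47, 1.5], [-3.14, 3.14]. Speed limits (rad/s): [2.57, 2.57, 3.14, 3.14, 3.14, 3.14].

### API

Orientations are given as a unit quaternion [w, x, y, z].
In Python, from workcell import env gives the robot as it stands.
- The arm moves only by the tool arm_command, never from a script. Its argument "rows" is a list of rows, each an object with "delta_pos": the shift along the tool's x, y, z scaled (see below), a list of three; "rot": the turn, a rotation vector about the tool's x, y, z scaled (see below), a list of three; "fingers": the closure, from 0 (fully open) to 1 (shut). A call has 1 to 20 rows; each row shifts and turns the commanded pose from where the row before left it, along the tool's axes as they then stand; what a row does not reach is not made up. The controller multiplies each number of a shift by 0.02 m and each number of a turn by 360 degrees. A row lasts 1/10 s, in which the tool goes at most 50 mm and 8.59 degrees, less where a joint would pass 70% of its speed; a pose out of reach is approached as far as the arm can. A call with a number of a shift or a turn outside -1 to 1 is refused whole. A call with a gripper value outside its range is refused whole. The fingers move at their own pace and stop on an object; "squeeze" is the grip in N (left out, the last holds). Time passes only in rows, so rows that do not move let the fingers close. It gives the time, the measured TCP pose, the force and the opening at its end, in the units of the state.
- env.get_state(): the state, without advancing time (a new reading comes with each control period).
- env.read_camera(name): name is "scene" or "top"; returns (picture, depth): 480x640x3 uint8, blue, green, red; 480x640 float32, m along the optical axis (not along the pixel's ray), 0 where there is no reading.
- env.get_calibration(name): a dict with "mtx" (3x3 intrinsics, pixels), "R" (3x3) and "t" (3): a world point X has camera coordinates R X + t. Camera axes: x right, y down, z forward; pixel columns grow to the right and rows downward; lengths in m; the calibration is good to about 2 mm. A picture is of the moment at which its call begins. get_calibration takes no time and is no camera call.
- env.hand_in(): hands the job in, once; it reports no verdict.
The state is a dict: "clock": time; "joint_pos": joint angles; "qvel": joint speeds; "tau": joint torques, N m; "tcp_pos": TCP position; "orientation": TCP orientation; "wrist_force": force on the tool from outside, world axes, zero at the start; "ft_torque": the same for the moment, N m; "finger_gap": finger opening in m.
Only numpy, scipy, OpenCV 4.12 (cv2) and the standard library are available. Lean on these libraries where they do the work, as an engineer would, in place of code of your own. Each camera call takes 0.05 s, during which the arm holds its last target. There are 200 camera calls.

### The job

Slide the white spacer sleeve down over the post of the loading stand until it sits fully home on the base plate, and let go of it. Then lift each of the two look-alike aluminium cans in turn well clear of the mat to feel which is heavier, and stand the lighter one back upright on the mat. Finish while still holding the heavier can in the gripper, upright and still, centred a few centimetres above the sleeve without touching it, with both cans kept upright throughout and nothing else on the bench disturbed.

Things in the scene. Friction and masses are not known exactly. Their poses are not given: they have to be found in the camera images.
- stand: loading stand, fixed to the bench: round grey base plate 100 mm in diameter, 12 mm thick, with one upright steel post in its middle, 16 mm in diameter and 45 mm tall, chamfered top. Origin: centre of the base's underside on the bench; z up along the post
- post_top (a point): centre of the top of the stand's post, 57 mm above the bench
- sleeve: white plastic spacer sleeve, a thick-walled tube standing on end on the bench at the start: 44 mm outside diameter, 20 mm bore right through, 52 mm tall, 0.12 kg. Origin: centre of its lower end; z along its bore. Fully home on the post its lower end rests on the base plate (12 mm above the bench) and its upper end is 64 mm above the bench, 7 mm above the post's top
- mat: black rubber mat fixed to the bench, 160 mm (its x) by 270 mm (its y), 4 mm thick. Origin: centre of its underside; its top is 4 mm above the bench
- can_a: one of two closed plain aluminium cans that look exactly alike: upright cylinder 52 mm in diameter, 79 mm tall. One is loaded, the other nearly empty (roughly 0.6 kg against 0.2 kg, both varying); which is which changes from run to run and cannot be seen, only felt when lifted. Its load sits in the middle with about 1.5 mm of play and may shift slightly. Origin: centre of its underside, z up through its lid. It stands upright on the mat at the start
- can_b: one of two closed plain aluminium cans that look exactly alike: upright cylinder 52 mm in diameter, 79 mm tall. One is loaded, the other nearly empty (roughly 0.6 kg against 0.2 kg, both varying); which is which changes from run to run and cannot be seen, only felt when lifted. Its load sits in the middle with about 1.5 mm of play and may shift slightly. Origin: centre of its underside, z up through its lid. It stands upright on the mat at the start
- beaker: bystander, to be left alone: small glass beaker, 60 mm across, 80 mm tall. Origin: centre of its underside
- amber_jar: bystander, to be left alone: amber glass jar with black cap, 60 mm across, about 85 mm tall. Origin: centre of its underside
- mortar: bystander, to be left alone: white ceramic mortar bowl, 90 mm across, 50 mm tall. Origin: centre of its underside
- vial: bystander, to be left alone: small glass vial, 28 mm across, about 50 mm tall. Origin: centre of its underside
- spatula: bystander, to be left alone: spatula with wooden handle, about 180 mm long, lying flat. Origin: centre of its underside (middle of its length)
- wash_bottle: bystander, to be left alone: white plastic bottle, 64 mm across, about 120 mm tall. Origin: centre of its underside
Not all that is in view belongs to the job. Leave any green look-alike of the can_b alone. What is shaped like the can_a but yellow is not meant.

How it is judged:
On the way, in this order (a step that is already met when the one before it is completed fails the run):
1. the sleeve is fully home on the post and let go (horizontal distance between sleeve and stand below 0.005 m and z of sleeve in the frame of stand between 0.009 and 0.0145 m and angle between sleeve's own z axis and vertical below 0.1 rad and contact force between the fingers and sleeve below 0.05 N), for 0.2 s.
2. the lighter can is lifted clear of the mat by the gripper (at least 15 mm) while the heavier stands on the mat (((z of can_a in the frame of mat above 0.019 m and contact force between can_a and mat below 0.05 N and contact force between the fingers and can_a above 0.5 N and contact force between can_b and mat above 3.8 N) or (z of can_b in the frame of mat above 0.019 m and contact force between can_b and mat below 0.05 N and contact force between the fingers and can_b above 0.5 N and contact force between can_a and mat above 3.8 N))), for 0.2 s.
At the end, for the whole second after the job is handed in: Sleeve home (within 2.5 mm of the plate). Heavier can in the fingers, still, upright within 0.2 rad, within 20 mm of the post axis, its underside 10 to 136 mm above the sleeve, not touching it. Lighter can (under 3.2 N on the mat) upright on the mat, not touched (horizontal distance between sleeve and stand below 0.005 m and z of sleeve in the frame of stand between 0.009 and 0.0145 m and angle between sleeve's own z axis and vertical below 0.1 rad and ((horizontal distance between can_a and stand below 0.02 m and z of can_a in the frame of stand between 0.074 and 0.2 m and angle between can_a's own z axis and vertical below 0.2 rad and contact force between the fingers and can_a above 0.5 N and contact force between can_a and sleeve below 0.05 N and linear speed of can_a below 0.03 m/s and contact force between can_b and mat between 0.8 and 3.2 N and angle between can_b's own z axis and vertical below 0.1 rad and z of can_b in the frame of mat below 0.008 m and contact force between the fingers and can_b below 0.05 N) or (horizontal distance between can_b and stand below 0.02 m and z of can_b in the frame of stand between 0.074 and 0.2 m and angle between can_b's own z axis and vertical below 0.2 rad and contact force between the fingers and can_b above 0.5 N and contact force between can_b and sleeve below 0.05 N and linear speed of can_b below 0.03 m/s and contact force between can_a and mat between 0.8 and 3.2 N and angle between can_a's own z axis and vertical below 0.1 rad and z of can_a in the frame of mat below 0.008 m and contact force between the fingers and can_a below 0.05 N))); the arm keeps its last pose, push and grip.
It fails at once if a can is tipped over (leans more than 0.6 rad) (angle between any of can_a, can_b's own z axis and vertical above 0.6 rad).
It fails at once if a bystander is moved more than 30 mm (distance of any of beaker, amber_jar, mortar, vial, spatula, wash_bottle from where it was at the start of the episode above 0.03 m).
It also fails if it takes over 67 s, if anything falls off the work surface, if the arm or the gripper's body presses on something with over 40 N, if the wrist force passes 120 N, or if a joint passes its speed limit or range.

## Working session

There is one attempt and no reset: what is moved stays moved. The work goes in short steps, Python scripts to look and compute and a tool call to move; the robot and the scene stay as the last step left them, time stands still between calls to the robot, and variables do not carry over. Pictures are saved under pics/ and viewed, on a budget of 10 in all, crops included, one or two more only if the job needs it, and the job is handed in when it is done.

Besides the shell and the picture viewer there is one more tool, called after "Emit:" by a JSON object that holds its "api" and its "payload", one argument or row to a line. arm_command: Moves the arm, as the interface text tells. Shifts and turns lie within -1 to 1; 1 stands for 0.02 m of shift or 360 degrees of turn. Its arguments: {"type":"object","properties":{"rows":{"type":"array","items":{"type":"object","properties":{"delta_pos":{"type":"array","items":{"type":"number","minimum":-1,"maximum":1}},"rot":{"type":"array","items":{"type":"number","minimum":-1,"maximum":1}},"fingers":{"type":"number"}}}},"squeeze":{"type":"number"}},"required":["rows"]}

```bash
ls; mkdir -p pics; python3 - <<'E'
from workcell import env
import cv2,numpy as np
for n in ("scene","top"):
    p,d=env.read_camera(n); cv2.imwrite(f"pics/{n}0.png",p); np.save(f"{n}0.npy",d)
    c=env.get_calibration(n); print(n,c)
s=env.get_state(); print(s, env.hold_point_z)
E
```

```text
pics
scene {'mtx': array([[520.84638792,   0.        , 323.99210715],
       [  0.        , 520.84638792, 230.69605895],
       [  0.        ,   0.        ,   1.        ]]), 'R': array([[-0.28494664,  0.95854241, -0.00136194],
       [ 0.58800975,  0.17367566, -0.78998816],
       [-0.75700062, -0.22590531, -0.61312058]]), 't': array([ 0.19948586, -0.28557243,  1.55867214])}
top {'mtx': array([[511.87461944,   0.        , 324.31994481],
       [  0.        , 511.87461944, 247.21635135],
       [  0.        ,   0.        ,   1.        ]]), 'R': array([[-0.02528527, -0.99959317, -0.01319685],
       [-0.9885227 ,  0.02696769, -0.14864595],
       [ 0.14894137,  0.00928684, -0.98880242]]), 't': array([-0.0240947 ,  0.56181964,  1.36187904])}
{'clock': 0.1, 'joint_pos': array([-1.40561412e+00,  3.13931138e-01,  4.51008081e-02,  1.30359566e+00,
        3.60539575e-06,  1.43120231e+00]), 'qvel': array([-0.00121822, -0.00096204,  0.00281689,  0.00054211,  0.00088956,
        0.00011028]), 'tau': array([ 2.49455305e-03, -4.81725740e+01,  2.99243832e+01,  1.26466758e-02,
       -1.76659332e-04,  1.83911834e-05]), 'tcp_pos': array([ 0.17246642, -0.54805492,  0.23049808]), 'orientation': array([-8.14786662e-04,  9.88411056e-01,  1.51798947e-01, -8.62217985e-06]), 'wrist_force': array([-0.64258236,  0.15084769, -1.08487789]), 'ft_torque': array([0.10923941, 0.0299935 , 0.04063593]), 'finger_gap': 0.08549218314709005} -0.0187
```

View pics/top0.png

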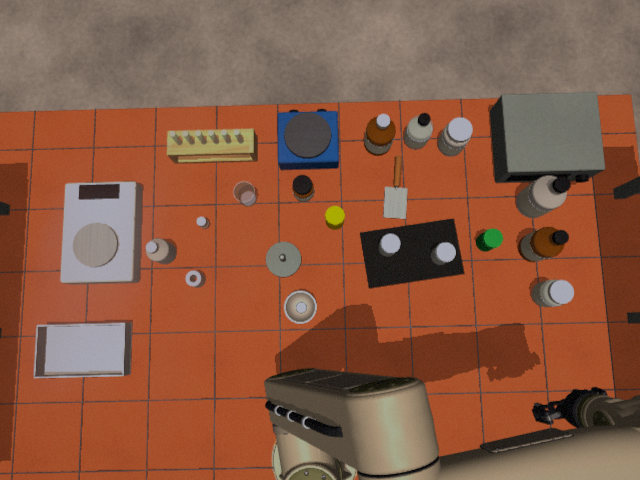

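View pics/scene0.png

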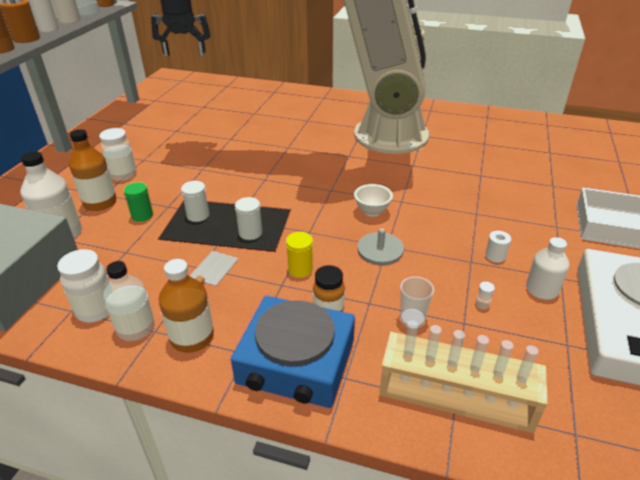

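Top view: the stand is at (283,259) and the sleeve, with its bore visible, is at (194,279). The wash bottle (158,250), vial (202,222) and mortar (300,307) are other white things and don't fit. The grey cans on the black mat are at (390,244) and (444,253); the green (490,239) and yellow (335,216) look-alikes are not meant. I'll measure these and confirm with one crop.

```bash
cat > h.py <<'E'
from workcell import env
import numpy as np
def cloud(n,d):
    c=env.get_calibration(n); v,u=np.mgrid[:480,:640]
    K=c["mtx"]; P=np.stack([(u-K[0,2])/K[0,0]*d,(v-K[1,2])/K[1,1]*d,d],-1)
    return (P-c["t"])@c["R"]
def proj(n,X):
    c=env.get_calibration(n); p=c["mtx"]@(c["R"]@np.array(X)+c["t"]); return p[:2]/p[2]
def circ(xy):
    A=np.c_[2*xy,np.ones(len(xy))]; s=np.linalg.lstsq(A,(xy**2).sum(1),rcond=None)[0]
    return s[:2],np.sqrt(s[2]+s[:2]@s[:2])
E
python3 - <<'E'
from h import *
import cv2
objs=dict(sleeve=((194,279),(498,247),.04,.06),stand=((283,259),(381,247),.006,.018),post=((283,258),(381,240),.03,.07),
 can1=((390,244),(195,201),.075,.09),can2=((444,253),(249,218),.075,.09))
for n,i in (("top",0),("scene",1)):
    W=cloud(n,np.load(n+"0.npy"))
    for k,o in objs.items():
        u,v=o[i]; r=24
        w=W[v-r:v+r,u-r:u+r].reshape(-1,3); m=(w[:,2]>o[2])&(w[:,2]<o[3]); w=w[m]
        if len(w): print(n,k,len(w),w.mean(0).round(4),"mid",((w.max(0)+w.min(0))/2).round(4),"ext",np.ptp(w,axis=0).round(3))
p=cv2.imread("pics/top0.png")
c=np.hstack([cv2.resize(p[230:310,160:260],None,fx=4,fy=4,interpolation=2),cv2.resize(p[200:280,370:470],None,fx=4,fy=4,interpolation=2)])
c2=np.hstack([cv2.resize(p[220:300,240:340],None,fx=4,fy=4,interpolation=2)]*2); c2[:,400:]=cv2.resize(cv2.imread("pics/scene0.png")[210:290,430:530],None,fx=4,fy=4,interpolation=2)
cv2.imwrite("pics/crop.png",np.vstack([c,c2])[:600])
E
```

```text
top sleeve 185 [0.4856 0.3192 0.0515] mid [0.507  0.3405 0.0498] ext [0.088 0.088 0.019]
top stand 961 [0.5347 0.0777 0.0119] mid [0.5375 0.0784 0.012 ] ext [0.131 0.129 0.012]
top post 34 [0.5343 0.0767 0.0524] mid [0.5344 0.0774 0.0467] ext [0.014 0.016 0.03 ]
top can1 304 [ 0.5605 -0.2151  0.0831] mid [ 0.5605 -0.2156  0.0824] ext [0.051 0.051 0.015]
top can2 314 [ 0.5331 -0.3596  0.0827] mid [ 0.5324 -0.3591  0.0824] ext [0.051 0.052 0.015]
scene sleeve 321 [0.4904 0.3175 0.0507] mid [0.4857 0.318  0.0487] ext [0.048 0.044 0.017]
scene stand 1073 [0.5454 0.0784 0.0135] mid [0.5186 0.0775 0.0119] ext [0.15  0.099 0.012]
scene post 98 [0.5412 0.0776 0.0472] mid [0.5383 0.0769 0.0462] ext [0.018 0.016 0.029]
scene can1 312 [ 0.5412 -0.3581  0.0834] mid [ 0.5373 -0.3598  0.0817] ext [0.053 0.053 0.013]
scene can2 353 [ 0.5685 -0.2133  0.0836] mid [ 0.564  -0.2148  0.0818] ext [0.056 0.052 0.013]
```

View pics/crop.png

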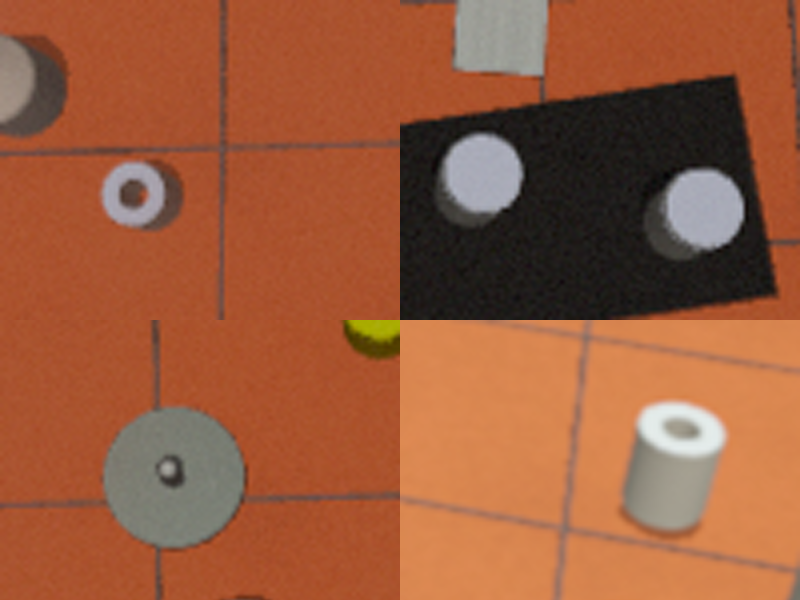

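Crop confirms it: a white tube with a bore, the stand with its post, and two silver cans on the mat. I'll turn the tool to a 45° yaw, which keeps joint 6 in range and clears the neighbours, while computing tighter positions.

Emit:
{"api": "arm_command", "payload": {
  "rows": [
    {"delta_pos": [0,0,0],"rot": [0,0,-0.0192],"fingers": 0.2},
    {"delta_pos": [0,0,0],"rot": [0,0,-0.0192],"fingers": 0.2},
    {"delta_pos": [0,0,0],"rot": [0,0,-0.0192],"fingers": 0.2},
    {"delta_pos": [0,0,0],"rot": [0,0,-0.0189],"fingers": 0.2}
  ],
  "squeeze": 40
}}

```text
clock: 0.5
tcp_pos: [0.1725, -0.5482, 0.2308]
orientation: [-0.001, 0.923, 0.385, 0.0]
wrist_force: [-0.3, 0.3, -0.0]
finger_gap: 0.0683
```

```bash
cat >> h.py <<'E'
from scipy.spatial.transform import Rotation as Rr
def togo(target,verbose=True):
    s=env.get_state(); q=s["orientation"]; R=Rr.from_quat([q[1],q[2],q[3],q[0]]).as_matrix()
    d=R.T@(np.array(target)-s["tcp_pos"])/0.02
    print("t",round(s["clock"],2),"tcp",s["tcp_pos"].round(4),"R x",R[:,0].round(3),"gap",round(s["finger_gap"],4),"F",s["wrist_force"].round(2),"units to go",d.round(2)); return d
E
python3 - <<'E'
from h import *
est=dict(sleeve=(.486,.319,.052,.022,.004),stand=(.5345,.0777,.012,.05,.004),post=(.535,.077,.057,.007,.003),can1=(.5605,-.2151,.083,.026,.004),can2=(.533,-.3595,.083,.026,.004),
 bottle=(.545,.38,.12,.04,.06),mortar=(.44,.04,.05,.05,.006),vial=(.6,.31,.045,.02,.02),jar=(.62,.03,.08,.035,.02),yellow=(.62,-.05,.08,.03,.01))
for n in ("top","scene"):
    W=cloud(n,np.load(n+"0.npy")).reshape(-1,3)
    for k,(x,y,z,r,t) in est.items():
        c=np.array([x,y])
        for _ in range(6):
            m=(np.abs(W[:,2]-z)<t)&(np.hypot(*(W[:,:2]-c).T)<r+.006); w=W[m]
            if len(w)<4: break
            c=(w[:,:2].max(0)+w[:,:2].min(0))/2
        print(n,k,len(w),"mid",c.round(4),"mean",w.mean(0).round(4),"ext",np.ptp(w,axis=0).round(3)) if len(w)>3 else print(n,k,"none")
togo((.45,-.2,.23))
E
```

```text
top sleeve 144 mid [0.4837 0.3173] mean [0.4844 0.3178 0.0521] ext [0.041 0.041 0.008]
top stand 756 mid [0.5355 0.0738] mean [0.5354 0.0767 0.0121] ext [0.097 0.104 0.008]
top post 18 mid [0.5351 0.0777] mean [0.5353 0.0785 0.0565] ext [0.011 0.014 0.005]
top can1 252 mid [ 0.5613 -0.2154] mean [ 0.5612 -0.2155  0.0832] ext [0.049 0.051 0.008]
top can2 260 mid [ 0.5333 -0.3595] mean [ 0.5338 -0.3605  0.0829] ext [0.049 0.051 0.008]
top bottle 463 mid [0.5612 0.4093] mean [0.5583 0.4023 0.093 ] ext [0.061 0.062 0.067]
top mortar 262 mid [0.3998 0.0304] mean [0.4002 0.0306 0.0492] ext [0.086 0.086 0.012]
top vial none
top jar none
top yellow 303 mid [ 0.6422 -0.0688] mean [ 0.6411 -0.0695  0.0789] ext [0.053 0.051 0.017]
scene sleeve 221 mid [0.4856 0.3183] mean [0.4889 0.3176 0.053 ] ext [0.048 0.043 0.008]
scene stand 947 mid [0.539  0.0774] mean [0.5445 0.0783 0.0135] ext [0.099 0.098 0.008]
scene post 24 mid [0.537  0.0774] mean [0.5389 0.0778 0.0569] ext [0.015 0.015 0.006]
scene can1 295 mid [ 0.5639 -0.2155] mean [ 0.5669 -0.2146  0.0845] ext [0.055 0.05  0.008]
scene can2 258 mid [ 0.5372 -0.3598] mean [ 0.5393 -0.3589  0.0842] ext [0.053 0.053 0.008]
scene bottle 1067 mid [0.572  0.4099] mean [0.5781 0.4072 0.0904] ext [0.049 0.063 0.065]
scene mortar 337 mid [0.4023 0.0294] mean [0.3999 0.0296 0.0498] ext [0.089 0.088 0.012]
scene vial none
scene jar none
scene yellow 444 mid [ 0.644 -0.069] mean [ 0.6494 -0.0676  0.0797] ext [0.056 0.053 0.015]
t 0.5 tcp [ 0.1725 -0.5482  0.2308] R x [0.704 0.711 0.001] gap 0.0683 F [-0.31  0.29 -0.01] units to go [22.13 -2.39  0.05]
```

Emit:
{"api": "arm_command", "payload": {
  "rows": [
    {"delta_pos": [1,-0.1,0]},
    {"delta_pos": [1,-0.1,0]},
    {"delta_pos": [1,-0.1,0]},
    {"delta_pos": [1,-0.1,0]},
    {"delta_pos": [1,-0.1,0]},
    {"delta_pos": [1,-0.1,0]},
    {"delta_pos": [1,-0.1,0]},
    {"delta_pos": [1,-0.1,0]},
    {"delta_pos": [1,-0.1,0]},
    {"delta_pos": [1,-0.1,0]},
    {"delta_pos": [1,-0.1,0]},
    {"delta_pos": [1,-0.1,0]},
    {"delta_pos": [1,-0.1,0]},
    {"delta_pos": [1,-0.1,0]},
    {"delta_pos": [1,-0.1,0]},
    {"delta_pos": [1,-0.1,0]},
    {"delta_pos": [1,-0.1,0]},
    {"delta_pos": [1,-0.1,0]},
    {"delta_pos": [1,-0.1,0]},
    {"delta_pos": [1,-0.1,0]}
  ]
}}

```text
schema error: expected keys delta_pos, rot, fingers
```

```bash
python3 -c "
from h import *
togo((.485,.318,.15)); print(env.get_state()['joint_pos'].round(2))"
```

```text
t 0.5 tcp [ 0.1725 -0.5482  0.2308] R x [0.704 0.711 0.001] gap 0.0683 F [-0.31  0.29 -0.01] units to go [ 41.77 -19.37   4.08]
[-1.41  0.31  0.05  1.3  -0.    0.95]
```

Emit:
{"api": "arm_command", "payload": {
  "rows": [
    {"delta_pos": [1,-0.1,0],"rot": [0,0,0],"fingers": 0.2},
    {"delta_pos": [1,-0.1,0],"rot": [0,0,0],"fingers": 0.2},
    {"delta_pos": [1,-0.1,0],"rot": [0,0,0],"fingers": 0.2},
    {"delta_pos": [1,-0.1,0],"rot": [0,0,0],"fingers": 0.2},
    {"delta_pos": [1,-0.1,0],"rot": [0,0,0],"fingers": 0.2},
    {"delta_pos": [1,-0.1,0],"rot": [0,0,0],"fingers": 0.2},
    {"delta_pos": [1,-0.1,0],"rot": [0,0,0],"fingers": 0.2},
    {"delta_pos": [1,-0.1,0],"rot": [0,0,0],"fingers": 0.2},
    {"delta_pos": [1,-0.1,0],"rot": [0,0,0],"fingers": 0.2},
    {"delta_pos": [1,-0.1,0],"rot": [0,0,0],"fingers": 0.2},
    {"delta_pos": [1,-0.1,0],"rot": [0,0,0],"fingers": 0.2},
    {"delta_pos": [1,-0.1,0],"rot": [0,0,0],"fingers": 0.2},
    {"delta_pos": [1,-0.1,0],"rot": [0,0,0],"fingers": 0.2},
    {"delta_pos": [1,-0.1,0],"rot": [0,0,0],"fingers": 0.2},
    {"delta_pos": [1,-0.1,0],"rot": [0,0,0],"fingers": 0.2},
    {"delta_pos": [1,-0.1,0],"rot": [0,0,0],"fingers": 0.2},
    {"delta_pos": [1,-0.1,0],"rot": [0,0,0],"fingers": 0.2},
    {"delta_pos": [1,-0.1,0],"rot": [0,0,0],"fingers": 0.2},
    {"delta_pos": [1,-0.1,0],"rot": [0,0,0],"fingers": 0.2},
    {"delta_pos": [1,-0.1,0],"rot": [0,0,0],"fingers": 0.2}
  ]
}}

```text
clock: 2.5
tcp_pos: [0.4275, -0.235, 0.2315]
orientation: [0.0, 0.924, 0.383, 0.0]
wrist_force: [-0.2, -0.6, 0.0]
finger_gap: 0.0684
```

```bash
python3 -c "
from h import *
togo((.485,.318,.15)); print(env.get_state()['joint_pos'].round(2))"
```

```text
t 2.5 tcp [ 0.4275 -0.235   0.2315] R x [0.707 0.707 0.   ] gap 0.0684 F [-0.15 -0.57  0.  ] units to go [ 21.59 -17.51   4.07]
[-0.67  0.14 -0.17  1.26  0.    1.69]
```

Emit:
{"api": "arm_command", "payload": {
  "rows": [
    {"delta_pos": [1,-0.83,0.2],"rot": [0,0,0],"fingers": 0.2},
    {"delta_pos": [1,-0.83,0.2],"rot": [0,0,0],"fingers": 0.2},
    {"delta_pos": [1,-0.83,0.2],"rot": [0,0,0],"fingers": 0.2},
    {"delta_pos": [1,-0.83,0.2],"rot": [0,0,0],"fingers": 0.2},
    {"delta_pos": [1,-0.83,0.2],"rot": [0,0,0],"fingers": 0.2},
    {"delta_pos": [1,-0.83,0.2],"rot": [0,0,0],"fingers": 0.2},
    {"delta_pos": [1,-0.83,0.2],"rot": [0,0,0],"fingers": 0.2},
    {"delta_pos": [1,-0.83,0.2],"rot": [0,0,0],"fingers": 0.2},
    {"delta_pos": [1,-0.83,0.2],"rot": [0,0,0],"fingers": 0.2},
    {"delta_pos": [1,-0.83,0.2],"rot": [0,0,0],"fingers": 0.2},
    {"delta_pos": [1,-0.83,0.2],"rot": [0,0,0],"fingers": 0.2},
    {"delta_pos": [1,-0.83,0.2],"rot": [0,0,0],"fingers": 0.2},
    {"delta_pos": [1,-0.83,0.2],"rot": [0,0,0],"fingers": 0.2},
    {"delta_pos": [1,-0.83,0.2],"rot": [0,0,0],"fingers": 0.2},
    {"delta_pos": [1,-0.83,0.2],"rot": [0,0,0],"fingers": 0.2},
    {"delta_pos": [1,-0.83,0.2],"rot": [0,0,0],"fingers": 0.2},
    {"delta_pos": [1,-0.83,0.2],"rot": [0,0,0],"fingers": 0.2},
    {"delta_pos": [1,-0.83,0.2],"rot": [0,0,0],"fingers": 0.2},
    {"delta_pos": [1,-0.83,0.2],"rot": [0,0,0],"fingers": 0.2},
    {"delta_pos": [1,-0.83,0.2],"rot": [0,0,0],"fingers": 0.2}
  ]
}}

```text
clock: 4.5
tcp_pos: [0.4735, 0.2823, 0.1513]
orientation: [-0.0, 0.924, 0.383, 0.0]
wrist_force: [0.2, 0.4, -1.1]
finger_gap: 0.0684
```

Emit:
{"api": "arm_command", "payload": {
  "rows": [
    {"delta_pos": [0,0,0],"rot": [0,0,0],"fingers": 0.2},
    {"delta_pos": [0,0,0],"rot": [0,0,0],"fingers": 0.2},
    {"delta_pos": [0,0,0],"rot": [0,0,0],"fingers": 0.2}
  ]
}}

```text
clock: 4.8
tcp_pos: [0.4743, 0.2801, 0.1514]
orientation: [0.0, 0.924, 0.383, -0.0]
wrist_force: [-0.1, 0.1, 1.1]
finger_gap: 0.0681
```

```bash
python3 -c "
from h import *
togo((.485,.318,.025)); print(env.get_state()['joint_pos'].round(2))"
```

```text
t 4.8 tcp [0.4743 0.2801 0.1514] R x [ 0.707  0.707 -0.   ] gap 0.0681 F [-0.05  0.13  1.08] units to go [ 1.72 -0.96  6.32]
[ 0.39  0.3  -0.17  1.1  -0.    2.74]
```

Emit:
{"api": "arm_command", "payload": {
  "rows": [
    {"delta_pos": [0.86,-0.48,0],"rot": [0,0,0],"fingers": 0.2},
    {"delta_pos": [0.86,-0.48,0],"rot": [0,0,0],"fingers": 0.2},
    {"delta_pos": [0,0,0.8],"rot": [0,0,0],"fingers": 0.2},
    {"delta_pos": [0,0,0.8],"rot": [0,0,0],"fingers": 0.2},
    {"delta_pos": [0,0,0.8],"rot": [0,0,0],"fingers": 0.2},
    {"delta_pos": [0,0,0],"rot": [0,0,0],"fingers": 0.2},
    {"delta_pos": [0,0,0],"rot": [0,0,0],"fingers": 0.2}
  ]
}}

```text
clock: 5.5
tcp_pos: [0.4858, 0.3174, 0.1036]
orientation: [0.0, 0.924, 0.382, -0.0]
wrist_force: [0.2, 1.1, 0.4]
finger_gap: 0.0682
```

```bash
python3 - <<'E'
from h import *
import cv2
togo((.485,.318,.022))
a,_=env.read_camera("scene"); b,_=env.read_camera("top")
for n in("scene","top"): print(proj(n,env.get_state()["tcp_pos"]))
cv2.imwrite("pics/s1.png",np.hstack([cv2.resize(a[170:290,430:560],None,fx=3,fy=3),cv2.resize(b[210:330,130:260],None,fx=3,fy=3)]))
E
```

```text
t 5.5 tcp [0.4858 0.3174 0.1036] R x [ 0.708  0.706 -0.   ] gap 0.0682 F [0.15 1.15 0.41] units to go [-0.   -0.05  4.08]
[504.51873604 217.48821498]
[187.86847116 275.55560287]
```

View pics/s1.png

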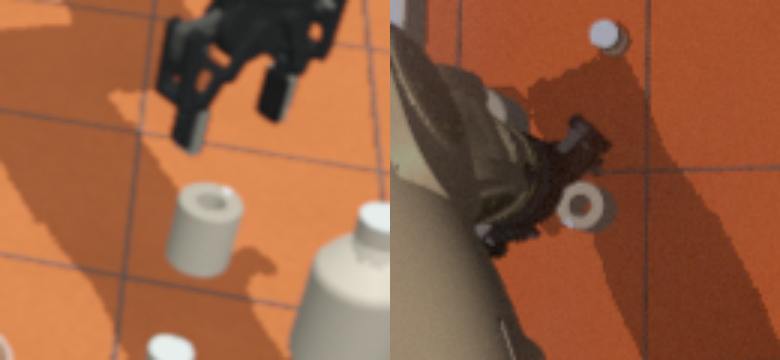

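The fingers straddle the sleeve, seen in the left panel at (205,210). I'll go down and grip.

Emit:
{"api": "arm_command", "payload": {
  "rows": [
    {"delta_pos": [0,0,0.82],"rot": [0,0,0],"fingers": 0.2},
    {"delta_pos": [0,0,0.82],"rot": [0,0,0],"fingers": 0.2},
    {"delta_pos": [0,0,0.82],"rot": [0,0,0],"fingers": 0.2},
    {"delta_pos": [0,0,0.82],"rot": [0,0,0],"fingers": 0.2},
    {"delta_pos": [0,0,0.8],"rot": [0,0,0],"fingers": 0.2},
    {"delta_pos": [0,0,0],"rot": [0,0,0],"fingers": 0.2},
    {"delta_pos": [0,0,0],"rot": [0,0,0],"fingers": 0.4},
    {"delta_pos": [0,0,0],"rot": [0,0,0],"fingers": 0.6},
    {"delta_pos": [0,0,0],"rot": [0,0,0],"fingers": 0.8},
    {"delta_pos": [0,0,0],"rot": [0,0,0],"fingers": 0.8},
    {"delta_pos": [0,0,0],"rot": [0,0,0],"fingers": 0.8}
  ],
  "squeeze": 30
}}

```text
clock: 6.7
tcp_pos: [0.487, 0.3187, 0.0233]
orientation: [-0.0, 0.924, 0.383, 0.001]
wrist_force: [-0.3, 0.5, 6.3]
finger_gap: 0.043
```

Emit:
{"api": "arm_command", "payload": {
  "rows": [
    {"delta_pos": [0,0,-0.8],"rot": [0,0,0],"fingers": 0.8},
    {"delta_pos": [0,0,-1],"rot": [0,0,0],"fingers": 0.8},
    {"delta_pos": [0,0,-1],"rot": [0,0,0],"fingers": 0.8},
    {"delta_pos": [0,0,-1],"rot": [0,0,0],"fingers": 0.8},
    {"delta_pos": [0,0,-0.8],"rot": [0,0,0],"fingers": 0.8},
    {"delta_pos": [0,0,0],"rot": [0,0,0],"fingers": 0.8}
  ]
}}

```text
clock: 7.3
tcp_pos: [0.4875, 0.3188, 0.1163]
orientation: [-0.0, 0.924, 0.383, 0.002]
wrist_force: [0.3, 0.4, 0.1]
finger_gap: 0.0431
```

```bash
python3 - <<'E'
from h import *
togo((.536,.0775,.105))
E
```

```text
t 7.3 tcp [0.4875 0.3188 0.1163] R x [0.707 0.707 0.004] gap 0.0431 F [0.33 0.38 0.07] units to go [-6.82 10.24  0.55]
```

Emit:
{"api": "arm_command", "payload": {
  "rows": [
    {"delta_pos": [-0.62,0.93,0],"rot": [0,0,0],"fingers": 0.8},
    {"delta_pos": [-0.62,0.93,0],"rot": [0,0,0],"fingers": 0.8},
    {"delta_pos": [-0.62,0.93,0],"rot": [0,0,0],"fingers": 0.8},
    {"delta_pos": [-0.62,0.93,0],"rot": [0,0,0],"fingers": 0.8},
    {"delta_pos": [-0.62,0.93,0],"rot": [0,0,0],"fingers": 0.8},
    {"delta_pos": [-0.62,0.93,0],"rot": [0,0,0],"fingers": 0.8},
    {"delta_pos": [-0.62,0.93,0],"rot": [0,0,0],"fingers": 0.8},
    {"delta_pos": [-0.62,0.93,0],"rot": [0,0,0],"fingers": 0.8},
    {"delta_pos": [-0.62,0.93,0],"rot": [0,0,0],"fingers": 0.8},
    {"delta_pos": [-0.62,0.93,0],"rot": [0,0,0],"fingers": 0.8},
    {"delta_pos": [-0.62,0.93,0.2],"rot": [0,0,0],"fingers": 0.8},
    {"delta_pos": [0,0,0.6],"rot": [0,0,0],"fingers": 0.8},
    {"delta_pos": [0,0,0],"rot": [0,0,0],"fingers": 0.8},
    {"delta_pos": [0,0,0],"rot": [0,0,0],"fingers": 0.8}
  ]
}}

```text
clock: 8.7
tcp_pos: [0.533, 0.0775, 0.0966]
orientation: [-0.001, 0.924, 0.383, -0.001]
wrist_force: [0.7, -0.3, -1.4]
finger_gap: 0.0431
```

```bash
python3 - <<'E'
from h import *
import cv2
togo((.536,.0775,.09))
a,d=env.read_camera("scene"); b,e=env.read_camera("top"); np.save("s2s.npy",d);np.save("s2t.npy",e)
cv2.imwrite("pics/s2s.png",a);cv2.imwrite("pics/s2t.png",b)
t=env.get_state()["tcp_pos"]
for n,D in(("scene",d),("top",e)):
    print(proj(n,t))
    W=cloud(n,D).reshape(-1,3)
    zt=t[2]-.0233+.052
    for lab,lo,hi in(("sleeve top",zt-.004,zt+.004),("sleeve side",zt-.05,zt-.03)):
        m=(np.hypot(*(W[:,:2]-t[:2]).T)<.03)&(W[:,2]>lo)&(W[:,2]<hi); w=W[m]
        if len(w)>9: print(n,lab,len(w),w.min(0).round(4),w.max(0).round(4),circ(w[:,:2]))
cv2.imwrite("pics/s2.png",np.hstack([cv2.resize(a[165:285,320:450],None,fx=3,fy=3),cv2.resize(b[200:320,220:350],None,fx=3,fy=3)]))
E
```

```text
t 8.7 tcp [0.533  0.0775 0.0966] R x [ 0.707  0.707 -0.002] gap 0.0431 F [ 0.74 -0.27 -1.44] units to go [0.11 0.11 0.33]
[382.87890933 213.66370525]
scene sleeve top 187 [0.5106 0.0625 0.1225] [0.5602 0.1044 0.1302] (array([0.53509751, 0.07958059]), np.float64(0.01739820613428267))
scene sleeve side 154 [0.526  0.0547 0.0766] [0.557  0.0976 0.0962] (array([0.53390469, 0.07599549]), np.float64(0.02064140213387042))
[279.96021931 255.48090878]
top sleeve side 15 [0.5102 0.0547 0.0813] [0.533  0.0767 0.0961] (array([0.53277359, 0.07694597]), np.float64(0.022406857849171277))
```

View pics/s2.png

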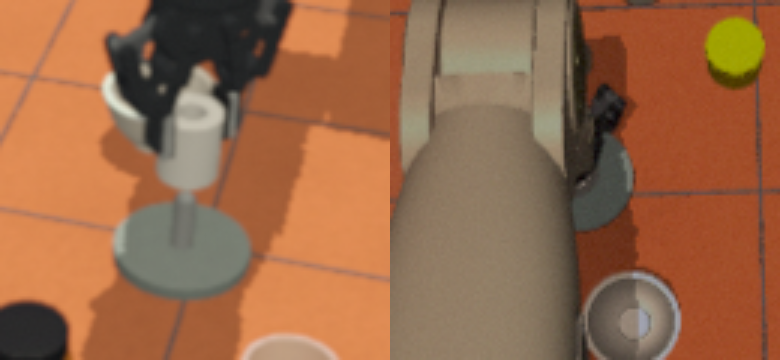

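The sleeve (left panel, about (190,140)) hangs just above the post at (185,215). I'll fit circles of known radius to both in the same camera, so calibration bias cancels.

```bash
python3 - <<'E'
from h import *
from scipy.optimize import least_squares
t=np.array([.533,.0775])
def fit(W,c,r,lo,hi,rad):
    m=(np.hypot(*(W[:,:2]-c).T)<rad)&(W[:,2]>lo)&(W[:,2]<hi); w=W[m]
    if len(w)<8: return len(w)
    f=least_squares(lambda p:np.hypot(w[:,0]-p[0],w[:,1]-p[1])-r,c,loss="soft_l1",f_scale=.001)
    return len(w),f.x.round(4),np.abs(f.fun).mean().round(4)
s0=cloud("scene",np.load("scene0.npy")).reshape(-1,3); s2=cloud("scene",np.load("s2s.npy")).reshape(-1,3)
t0=cloud("top",np.load("top0.npy")).reshape(-1,3)
P=np.array([.5365,.0775])
for lo,hi in((.02,.05),(.025,.045)): print("post0",fit(s0,P,.008,lo,hi,.016),"top",fit(t0,P,.008,lo,hi,.016))
print("post2",fit(s2,P,.008,.02,.045,.016))
for lo,hi in((.076,.10),(.08,.092)): print("sleeve2",fit(s2,t,.022,lo,hi,.03))
print("sleeve0 (start)",fit(s0,np.array([.485,.318]),.022,.01,.045,.03),"top",fit(t0,np.array([.485,.318]),.022,.01,.045,.03))
# column extents in image around sleeve/post
import cv2
d=np.load("s2s.npy")
W=cloud("scene",d)
for lab,lo,hi,c,rad in(("sleeve",.076,.09,t,.03),("post",.02,.05,P,.02)):
    m=(np.hypot(W[...,0]-c[0],W[...,1]-c[1])<rad)&(W[...,2]>lo)&(W[...,2]<hi)
    for v in range(480):
        u=np.where(m[v])[0]
        if len(u)>3: print(lab,v,u.min(),u.max(),end="; ")
c=P
for X in((*P,.03),(*P,.057),(.533,.0775,.08)): print(X,proj("scene",X))
E
```

```text
post0 (82, array([0.5364, 0.0769]), np.float64(0.001)) top (12, array([0.5358, 0.078 ]), np.float64(0.0005))
post0 (53, array([0.5364, 0.0768]), np.float64(0.0009)) top 6
post2 (68, array([0.5366, 0.0769]), np.float64(0.001))
sleeve2 (178, array([0.5321, 0.0757]), np.float64(0.0009))
sleeve2 (93, array([0.5323, 0.0758]), np.float64(0.0009))
sleeve0 (start) (299, array([0.4844, 0.3179]), np.float64(0.0015)) top (75, array([0.484, 0.318]), np.float64(0.0044))
sleeve 220 371 392; sleeve 221 371 391; sleeve 222 372 391; sleeve 223 372 391; sleeve 224 373 390; sleeve 225 374 390; sleeve 226 376 387; sleeve 227 379 386; post 235 377 384; post 236 377 384; post 237 377 384; post 238 377 384; post 239 377 383; post 240 377 383; post 241 377 383; post 242 377 383; post 243 377 383; post 244 377 383; post 245 377 382; (np.float64(0.5365), np.float64(0.0775), 0.03) [380.36528048 239.86396147]
(np.float64(0.5365), np.float64(0.0775), 0.057) [381.19618219 229.90317526]
(0.533, 0.0775, 0.08) [382.2601291  220.21705315]
```

Emit:
{"api": "arm_command", "payload": {
  "rows": [
    {"delta_pos": [0.19,0.11,0],"rot": [0,0,0],"fingers": 0.8},
    {"delta_pos": [0,0,0.25],"rot": [0,0,0],"fingers": 0.8},
    {"delta_pos": [0,0,0.25],"rot": [0,0,0],"fingers": 0.8},
    {"delta_pos": [0,0,0],"rot": [0,0,0],"fingers": 0.8},
    {"delta_pos": [0,0,0],"rot": [0,0,0],"fingers": 0.8}
  ]
}}

```text
clock: 9.3
tcp_pos: [0.538, 0.0782, 0.0873]
orientation: [-0.0, 0.924, 0.383, -0.0]
wrist_force: [-0.9, 0.0, -1.0]
finger_gap: 0.043
```

```bash
cat >> h.py <<'E'
from scipy.optimize import least_squares
def fit(W,c,r,lo,hi,rad):
    c=np.array(c); m=(np.hypot(*(W[:,:2]-c).T)<rad)&(W[:,2]>lo)&(W[:,2]<hi); w=W[m]
    if len(w)<8: return len(w)
    f=least_squares(lambda p:np.hypot(w[:,0]-p[0],w[:,1]-p[1])-r,c,loss="soft_l1",f_scale=.001)
    return len(w),f.x.round(4),np.abs(f.fun).mean().round(4)
E
python3 - <<'E'
from h import *
togo((.5365,.0775,.0345))
a,d=env.read_camera("scene"); W=cloud("scene",d).reshape(-1,3); t=env.get_state()["tcp_pos"]; b=t[2]-.0233
print("post",fit(W,(.5365,.077),.008,.02,.045,.016),"sleeve",fit(W,t[:2],.022,b+.003,b+.02,.03),fit(W,t[:2],.022,b+.003,b+.028,.03))
E
```

```text
t 9.3 tcp [0.538  0.0782 0.0873] R x [ 0.707  0.707 -0.001] gap 0.043 F [-0.86  0.04 -0.97] units to go [-0.08 -0.03  2.64]
post (65, array([0.5362, 0.0772]), np.float64(0.0009)) sleeve (135, array([0.5372, 0.0763]), np.float64(0.0009)) (187, array([0.5371, 0.0763]), np.float64(0.001))
```

Emit:
{"api": "arm_command", "payload": {
  "rows": [
    {"delta_pos": [0,-0.05,0],"rot": [0,0,0],"fingers": 0.8},
    {"delta_pos": [0,0,0.25],"rot": [0,0,0],"fingers": 0.8},
    {"delta_pos": [0,0,0.25],"rot": [0,0,0],"fingers": 0.8},
    {"delta_pos": [0,0,0.25],"rot": [0,0,0],"fingers": 0.8},
    {"delta_pos": [0,0,0.25],"rot": [0,0,0],"fingers": 0.8},
    {"delta_pos": [0,0,0.25],"rot": [0,0,0],"fingers": 0.8}
  ]
}}

```text
clock: 9.95
tcp_pos: [0.5375, 0.0788, 0.062]
orientation: [-0.0, 0.924, 0.383, -0.0]
wrist_force: [-0.4, -0.7, -1.0]
finger_gap: 0.0427
```

Emit:
{"api": "arm_command", "payload": {
  "rows": [
    {"delta_pos": [0,0,0.3],"rot": [0,0,0],"fingers": 0.8},
    {"delta_pos": [0,0,0.3],"rot": [0,0,0],"fingers": 0.8},
    {"delta_pos": [0,0,0.3],"rot": [0,0,0],"fingers": 0.8},
    {"delta_pos": [0,0,0.2],"rot": [0,0,0],"fingers": 0.8},
    {"delta_pos": [0,0,0.15],"rot": [0,0,0],"fingers": 0.8},
    {"delta_pos": [0,0,0],"rot": [0,0,0],"fingers": 0.8}
  ]
}}

```text
clock: 10.55
tcp_pos: [0.5374, 0.0788, 0.0372]
orientation: [-0.0, 0.924, 0.383, -0.0]
wrist_force: [0.2, -0.3, -0.9]
finger_gap: 0.0429
```

Emit:
{"api": "arm_command", "payload": {
  "rows": [
    {"delta_pos": [0,0,0.07],"rot": [0,0,0],"fingers": 0.8},
    {"delta_pos": [0,0,0.05],"rot": [0,0,0],"fingers": 0.8},
    {"delta_pos": [0,0,0],"rot": [0,0,0],"fingers": 0.8}
  ]
}}

```text
clock: 10.85
tcp_pos: [0.5378, 0.0788, 0.0354]
orientation: [0.0, 0.924, 0.383, 0.0]
wrist_force: [-0.5, 0.1, -1.4]
finger_gap: 0.0428
```

Emit:
{"api": "arm_command", "payload": {
  "rows": [
    {"delta_pos": [0,0,0.03],"rot": [0,0,0],"fingers": 0.8},
    {"delta_pos": [0,0,0],"rot": [0,0,0],"fingers": 0.4},
    {"delta_pos": [0,0,0],"rot": [0,0,0],"fingers": 0.25},
    {"delta_pos": [0,0,0],"rot": [0,0,0],"fingers": 0.2},
    {"delta_pos": [0,0,0],"rot": [0,0,0],"fingers": 0.2},
    {"delta_pos": [0,0,-0.6],"rot": [0,0,0],"fingers": 0.2},
    {"delta_pos": [0,0,-1],"rot": [0,0,0],"fingers": 0.2},
    {"delta_pos": [0,0,-1],"rot": [0,0,0],"fingers": 0.2},
    {"delta_pos": [0,0,-1],"rot": [0,0,0],"fingers": 0.1},
    {"delta_pos": [0,0,-1],"rot": [0,0,0],"fingers": 0.1},
    {"delta_pos": [0,0,-1],"rot": [0,0,0],"fingers": 0.1},
    {"delta_pos": [0,0,-1],"rot": [0,0,0],"fingers": 0.1}
  ]
}}

```text
clock: 12.05
tcp_pos: [0.5377, 0.0788, 0.1685]
orientation: [0.0, 0.924, 0.383, 0.0]
wrist_force: [-0.1, 0.1, -0.2]
finger_gap: 0.077
```

```bash
python3 - <<'E'
from h import *
import cv2
a,d=env.read_camera("scene"); W=cloud("scene",d).reshape(-1,3)
P=(.5365,.0772)
print("sleeve",fit(W,P,.022,.02,.055,.03))
m=(np.hypot(*(W[:,:2]-P).T)<.02)&(W[:,2]>.055)&(W[:,2]<.085); print("top z",np.percentile(W[m,2],[10,50,90]).round(4))
togo((.5625,-.2155,.16)); togo((.535,-.36,.16))
cv2.imwrite("pics/s3.png",cv2.resize(a[165:285,320:450],None,fx=3,fy=3))
E
```

```text
sleeve (266, array([0.5369, 0.077 ]), np.float64(0.0011))
top z [0.0593 0.0655 0.0674]
t 12.1 tcp [0.5395 0.0789 0.172 ] R x [0.707 0.707 0.004] gap 0.0768 F [1.37 0.5  2.07] units to go [-9.6  11.22  0.61]
t 12.1 tcp [0.5395 0.0789 0.172 ] R x [0.707 0.707 0.004] gap 0.0768 F [1.37 0.5  2.07] units to go [-15.68  15.35   0.6 ]
```

View pics/s3.png

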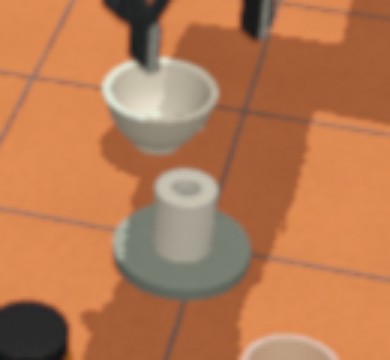

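The sleeve is home and released: its axis matches the post within 1 mm and its top is at 65 mm. Next is the nearer can.

Emit:
{"api": "arm_command", "payload": {
  "rows": [
    {"delta_pos": [-0.8,0.935,0],"rot": [0,0,0],"fingers": 0.1},
    {"delta_pos": [-0.8,0.935,0],"rot": [0,0,0],"fingers": 0.1},
    {"delta_pos": [-0.8,0.935,0],"rot": [0,0,0],"fingers": 0.1},
    {"delta_pos": [-0.8,0.935,0],"rot": [0,0,0],"fingers": 0.1},
    {"delta_pos": [-0.8,0.935,0],"rot": [0,0,0],"fingers": 0.1},
    {"delta_pos": [-0.8,0.935,0],"rot": [0,0,0],"fingers": 0.1},
    {"delta_pos": [-0.8,0.935,0],"rot": [0,0,0],"fingers": 0.1},
    {"delta_pos": [-0.8,0.935,0],"rot": [0,0,0],"fingers": 0.1},
    {"delta_pos": [-0.8,0.935,0],"rot": [0,0,0],"fingers": 0.1},
    {"delta_pos": [-0.8,0.935,0],"rot": [0,0,0],"fingers": 0.1},
    {"delta_pos": [-0.8,0.935,0],"rot": [0,0,0],"fingers": 0.1},
    {"delta_pos": [-0.8,0.935,0],"rot": [0,0,0],"fingers": 0.1},
    {"delta_pos": [0,0,0],"rot": [0,0,0],"fingers": 0.1},
    {"delta_pos": [0,0,0.8],"rot": [0,0,0],"fingers": 0.1},
    {"delta_pos": [0,0,0.8],"rot": [0,0,0],"fingers": 0.1},
    {"delta_pos": [0,0,0.8],"rot": [0,0,0],"fingers": 0.1},
    {"delta_pos": [0,0,0],"rot": [0,0,0],"fingers": 0.1},
    {"delta_pos": [0,0,0],"rot": [0,0,0],"fingers": 0.1}
  ]
}}

```text
clock: 13.9
tcp_pos: [0.5604, -0.215, 0.119]
orientation: [-0.0, 0.924, 0.383, -0.0]
wrist_force: [-0.2, 0.4, -0.6]
finger_gap: 0.0766
```

```bash
python3 - <<'E'
from h import *
import cv2
togo((.5625,-.2155,.03))
a,d=env.read_camera("scene"); b,e=env.read_camera("top")
for n,D in(("scene",d),("top",e)):
    W=cloud(n,D).reshape(-1,3); print(n,[fit(W,c,.026,.01,.07,.034) for c in((.5625,-.2155),(.535,-.36))])
cv2.imwrite("pics/s4.png",np.hstack([cv2.resize(a[120:260,150:300],None,fx=2.6,fy=2.6),cv2.resize(b[180:320,340:490],None,fx=2.6,fy=2.6)]))
E
```

```text
t 13.9 tcp [ 0.5604 -0.215   0.119 ] R x [ 0.707  0.707 -0.   ] gap 0.0766 F [-0.22  0.41 -0.64] units to go [0.05 0.09 4.45]
scene [(509, array([ 0.5626, -0.2161]), np.float64(0.0011)), (484, array([ 0.5352, -0.3617]), np.float64(0.0012))]
top [0, (93, array([ 0.5341, -0.361 ]), np.float64(0.0005))]
```

View pics/s4.png

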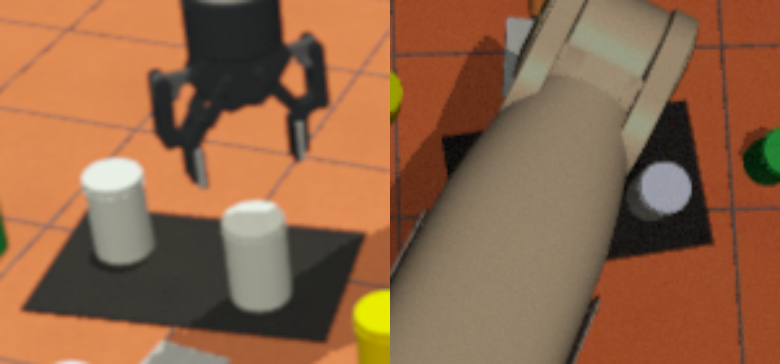

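The fingers are centred above the can (left panel, (255,255)). I'll make a small correction, go down, and grip.

Emit:
{"api": "arm_command", "payload": {
  "rows": [
    {"delta_pos": [0.05,0.1,0.7],"rot": [0,0,0],"fingers": 0.1},
    {"delta_pos": [0,0,0.8],"rot": [0,0,0],"fingers": 0.1},
    {"delta_pos": [0,0,0.8],"rot": [0,0,0],"fingers": 0.1},
    {"delta_pos": [0,0,0.8],"rot": [0,0,0],"fingers": 0.1},
    {"delta_pos": [0,0,0.8],"rot": [0,0,0],"fingers": 0.1},
    {"delta_pos": [0,0,0.5],"rot": [0,0,0],"fingers": 0.1},
    {"delta_pos": [0,0,0],"rot": [0,0,0],"fingers": 0.2},
    {"delta_pos": [0,0,0],"rot": [0,0,0],"fingers": 0.3},
    {"delta_pos": [0,0,0],"rot": [0,0,0],"fingers": 0.5},
    {"delta_pos": [0,0,0],"rot": [0,0,0],"fingers": 0.7},
    {"delta_pos": [0,0,0],"rot": [0,0,0],"fingers": 0.7},
    {"delta_pos": [0,0,0],"rot": [0,0,0],"fingers": 0.7}
  ],
  "squeeze": 50
}}

```text
clock: 15.2
tcp_pos: [0.5628, -0.2161, 0.0317]
orientation: [0.0, 0.924, 0.383, 0.0]
wrist_force: [-2.8, 3.5, 4.8]
finger_gap: 0.0517
```

```bash
python3 - <<'E'
from h import *
togo((.563,-.215,.03)); s=env.get_state(); print(s["tau"].round(2))
E
```

```text
t 15.2 tcp [ 0.5628 -0.2161  0.0317] R x [0.707 0.707 0.   ] gap 0.0517 F [-2.79  3.5   4.79] units to go [ 0.05 -0.03  0.08]
[ -1.07 -50.69  26.08  -1.69  -0.34   0.  ]
```

Emit:
{"api": "arm_command", "payload": {
  "rows": [
    {"delta_pos": [0,0,-0.3],"rot": [0,0,0],"fingers": 0.7},
    {"delta_pos": [0,0,-0.7],"rot": [0,0,0],"fingers": 0.7},
    {"delta_pos": [0,0,-0.7],"rot": [0,0,0],"fingers": 0.7},
    {"delta_pos": [0,0,-0.3],"rot": [0,0,0],"fingers": 0.7},
    {"delta_pos": [0,0,0],"rot": [0,0,0],"fingers": 0.7},
    {"delta_pos": [0,0,0],"rot": [0,0,0],"fingers": 0.7},
    {"delta_pos": [0,0,0],"rot": [0,0,0],"fingers": 0.7},
    {"delta_pos": [0,0,0],"rot": [0,0,0],"fingers": 0.7},
    {"delta_pos": [0,0,0],"rot": [0,0,0],"fingers": 0.7}
  ]
}}

```text
clock: 16.1
tcp_pos: [0.5624, -0.2162, 0.0701]
orientation: [-0.0, 0.924, 0.383, -0.0]
wrist_force: [-0.2, -0.6, -6.5]
finger_gap: 0.0512
```

```bash
python3 - <<'E'
from h import *
F=[]
for i in range(8):
    _,d=env.read_camera("scene"); F.append(env.get_state()["wrist_force"])
print(np.mean(F,0).round(2),np.std(F,0).round(2)); togo((.563,-.215,.03)); s=env.get_state(); print(s["tau"].round(2))
W=cloud("scene",d).reshape(-1,3); print([fit(W,c,.026,.05,.1,.034) for c in((.5625,-.2155),(.535,-.36))])
E
```

```text
[ 0.07  0.07 -6.38] [0.53 0.37 0.49]
t 16.5 tcp [ 0.5627 -0.2163  0.0707] R x [ 0.707  0.707 -0.   ] gap 0.0514 F [ 0.39 -0.09 -6.58] units to go [ 0.06 -0.04  2.04]
[ -0.   -56.7   29.22   0.    -0.    -0.  ]
[(483, array([ 0.5632, -0.217 ]), np.float64(0.0015)), (519, array([ 0.5351, -0.3617]), np.float64(0.0045))]
```

It weighs about 6.4 N, so this is the heavier can. I'll set it back and go to the other.

Emit:
{"api": "arm_command", "payload": {
  "rows": [
    {"delta_pos": [0,0,0.5],"rot": [0,0,0],"fingers": 0.7},
    {"delta_pos": [0,0,0.6],"rot": [0,0,0],"fingers": 0.7},
    {"delta_pos": [0,0,0.4],"rot": [0,0,0],"fingers": 0.7},
    {"delta_pos": [0,0,0.2],"rot": [0,0,0],"fingers": 0.7},
    {"delta_pos": [0,0,0.15],"rot": [0,0,0],"fingers": 0.7},
    {"delta_pos": [0,0,0.1],"rot": [0,0,0],"fingers": 0.7},
    {"delta_pos": [0,0,0],"rot": [0,0,0],"fingers": 0.7},
    {"delta_pos": [0,0,0],"rot": [0,0,0],"fingers": 0.7}
  ]
}}

```text
clock: 17.3
tcp_pos: [0.5631, -0.2165, 0.032]
orientation: [0.0, 0.924, 0.383, 0.0]
wrist_force: [0.2, -1.0, -6.4]
finger_gap: 0.0514
```

Emit:
{"api": "arm_command", "payload": {
  "rows": [
    {"delta_pos": [0,0,0.06],"rot": [0,0,0],"fingers": 0.7},
    {"delta_pos": [0,0,0.04],"rot": [0,0,0],"fingers": 0.7},
    {"delta_pos": [0,0,0],"rot": [0,0,0],"fingers": 0.7}
  ]
}}

```text
clock: 17.6
tcp_pos: [0.5632, -0.2166, 0.0317]
orientation: [0.001, 0.924, 0.383, 0.001]
wrist_force: [-3.9, 1.7, 5.6]
finger_gap: 0.0513
```

On the mat. Releasing gently, then rising.

Emit:
{"api": "arm_command", "payload": {
  "rows": [
    {"delta_pos": [0,0,-0.03],"rot": [0,0,0],"fingers": 0.6},
    {"delta_pos": [0,0,0],"rot": [0,0,0],"fingers": 0.3},
    {"delta_pos": [0,0,0],"rot": [0,0,0],"fingers": 0.1},
    {"delta_pos": [0,0,0],"rot": [0,0,0],"fingers": 0.1},
    {"delta_pos": [0,0,0],"rot": [0,0,0],"fingers": 0.1},
    {"delta_pos": [0,0,-0.6],"rot": [0,0,0],"fingers": 0.1},
    {"delta_pos": [0,0,-1],"rot": [0,0,0],"fingers": 0.1},
    {"delta_pos": [0,0,-1],"rot": [0,0,0],"fingers": 0.1},
    {"delta_pos": [0,0,-1],"rot": [0,0,0],"fingers": 0.1},
    {"delta_pos": [0,0,-1],"rot": [0,0,0],"fingers": 0.1},
    {"delta_pos": [0,0,-0.6],"rot": [0,0,0],"fingers": 0.1},
    {"delta_pos": [0,0,0],"rot": [0,0,0],"fingers": 0.1}
  ]
}}

```text
clock: 18.8
tcp_pos: [0.5641, -0.217, 0.1369]
orientation: [0.002, 0.924, 0.383, 0.001]
wrist_force: [-0.4, 0.2, -0.4]
finger_gap: 0.0771
```

```bash
python3 - <<'E'
from h import *
_,d=env.read_camera("scene")
W=cloud("scene",d).reshape(-1,3); print([fit(W,c,.026,.01,.07,.034) for c in((.5625,-.2155),(.535,-.36))])
togo((.5355,-.361,.03))
E
```

```text
[(515, array([ 0.5637, -0.2173]), np.float64(0.0011)), (482, array([ 0.5353, -0.3616]), np.float64(0.0012))]
t 18.85 tcp [ 0.5633 -0.2167  0.1353] R x [0.707 0.707 0.001] gap 0.0766 F [-0.56  0.58  0.14] units to go [-6.09  4.11  5.27]
```

Emit:
{"api": "arm_command", "payload": {
  "rows": [
    {"delta_pos": [-0.87,0.59,0],"rot": [0,0,0],"fingers": 0.1},
    {"delta_pos": [-0.87,0.59,0],"rot": [0,0,0],"fingers": 0.1},
    {"delta_pos": [-0.87,0.59,0],"rot": [0,0,0],"fingers": 0.1},
    {"delta_pos": [-0.87,0.59,0],"rot": [0,0,0],"fingers": 0.1},
    {"delta_pos": [-0.87,0.59,0],"rot": [0,0,0],"fingers": 0.1},
    {"delta_pos": [-0.87,0.59,0],"rot": [0,0,0],"fingers": 0.1},
    {"delta_pos": [-0.87,0.59,0],"rot": [0,0,0],"fingers": 0.1},
    {"delta_pos": [0,0,0.5],"rot": [0,0,0],"fingers": 0.1},
    {"delta_pos": [0,0,0.5],"rot": [0,0,0],"fingers": 0.1},
    {"delta_pos": [0,0,0],"rot": [0,0,0],"fingers": 0.1}
  ]
}}

```text
clock: 19.85
tcp_pos: [0.5338, -0.3593, 0.1116]
orientation: [-0.002, 0.924, 0.383, -0.001]
wrist_force: [-0.1, 0.9, -0.5]
finger_gap: 0.0768
```

```bash
python3 - <<'E'
from h import *
togo((.5355,-.361,.0325))
E
```

```text
t 19.85 tcp [ 0.5338 -0.3593  0.1116] R x [ 0.707  0.707 -0.   ] gap 0.0768 F [-0.08  0.88 -0.47] units to go [0.   0.14 3.96]
```

Emit:
{"api": "arm_command", "payload": {
  "rows": [
    {"delta_pos": [0,0.12,0.7],"rot": [0,0,0],"fingers": 0.1},
    {"delta_pos": [0,0,0.8],"rot": [0,0,0],"fingers": 0.1},
    {"delta_pos": [0,0,0.8],"rot": [0,0,0],"fingers": 0.1},
    {"delta_pos": [0,0,0.8],"rot": [0,0,0],"fingers": 0.1},
    {"delta_pos": [0,0,0.8],"rot": [0,0,0],"fingers": 0.1},
    {"delta_pos": [0,0,0],"rot": [0,0,0],"fingers": 0.2},
    {"delta_pos": [0,0,0],"rot": [0,0,0],"fingers": 0.3},
    {"delta_pos": [0,0,0],"rot": [0,0,0],"fingers": 0.5},
    {"delta_pos": [0,0,0],"rot": [0,0,0],"fingers": 0.7},
    {"delta_pos": [0,0,0],"rot": [0,0,0],"fingers": 0.7},
    {"delta_pos": [0,0,0],"rot": [0,0,0],"fingers": 0.7}
  ]
}}

```text
clock: 20.95
tcp_pos: [0.5373, -0.3629, 0.0372]
orientation: [0.001, 0.924, 0.383, 0.0]
wrist_force: [0.7, 0.4, 2.9]
finger_gap: 0.0504
```

Emit:
{"api": "arm_command", "payload": {
  "rows": [
    {"delta_pos": [0,0,-0.3],"rot": [0,0,0],"fingers": 0.7},
    {"delta_pos": [0,0,-0.7],"rot": [0,0,0],"fingers": 0.7},
    {"delta_pos": [0,0,-0.7],"rot": [0,0,0],"fingers": 0.7},
    {"delta_pos": [0,0,-0.3],"rot": [0,0,0],"fingers": 0.7},
    {"delta_pos": [0,0,0],"rot": [0,0,0],"fingers": 0.7},
    {"delta_pos": [0,0,0],"rot": [0,0,0],"fingers": 0.7},
    {"delta_pos": [0,0,0],"rot": [0,0,0],"fingers": 0.7},
    {"delta_pos": [0,0,0],"rot": [0,0,0],"fingers": 0.7},
    {"delta_pos": [0,0,0],"rot": [0,0,0],"fingers": 0.7}
  ]
}}

```text
clock: 21.85
tcp_pos: [0.5364, -0.3623, 0.0757]
orientation: [-0.0, 0.924, 0.383, -0.0]
wrist_force: [-0.1, 0.8, -2.6]
finger_gap: 0.0505
```

```bash
python3 - <<'E'
from h import *
F=[]
for i in range(8):
    _,d=env.read_camera("scene"); F.append(env.get_state()["wrist_force"])
print(np.mean(F,0).round(2)); togo((.5355,-.361,.0325))
W=cloud("scene",d).reshape(-1,3); print([fit(W,c,.026,.05,.1,.034) for c in((.5625,-.2155),(.535,-.36))])
E
```

```text
[ 0.16  0.1  -1.84]
t 22.25 tcp [ 0.5367 -0.3626  0.0763] R x [ 0.707  0.707 -0.   ] gap 0.0506 F [-0.73  0.22 -1.66] units to go [ 0.01 -0.1   2.19]
[(569, array([ 0.5637, -0.2173]), np.float64(0.0046)), (451, array([ 0.5365, -0.3637]), np.float64(0.0016))]
```

About 1.8 N: the lighter can, with the heavier one standing on the mat. Putting it back.

Emit:
{"api": "arm_command", "payload": {
  "rows": [
    {"delta_pos": [0,0,0.5],"rot": [0,0,0],"fingers": 0.7},
    {"delta_pos": [0,0,0.6],"rot": [0,0,0],"fingers": 0.7},
    {"delta_pos": [0,0,0.4],"rot": [0,0,0],"fingers": 0.7},
    {"delta_pos": [0,0,0.2],"rot": [0,0,0],"fingers": 0.7},
    {"delta_pos": [0,0,0.15],"rot": [0,0,0],"fingers": 0.7},
    {"delta_pos": [0,0,0.1],"rot": [0,0,0],"fingers": 0.7},
    {"delta_pos": [0,0,0.05],"rot": [0,0,0],"fingers": 0.7},
    {"delta_pos": [0,0,0],"rot": [0,0,0],"fingers": 0.7}
  ]
}}

```text
clock: 23.05
tcp_pos: [0.5366, -0.3625, 0.0372]
orientation: [0.0, 0.924, 0.383, 0.0]
wrist_force: [-2.5, 2.3, 3.4]
finger_gap: 0.0504
```

On the mat (reaction +3.4 N). Releasing.

Emit:
{"api": "arm_command", "payload": {
  "rows": [
    {"delta_pos": [0,0,-0.03],"rot": [0,0,0],"fingers": 0.6},
    {"delta_pos": [0,0,0],"rot": [0,0,0],"fingers": 0.3},
    {"delta_pos": [0,0,0],"rot": [0,0,0],"fingers": 0.1},
    {"delta_pos": [0,0,0],"rot": [0,0,0],"fingers": 0.1},
    {"delta_pos": [0,0,0],"rot": [0,0,0],"fingers": 0.1},
    {"delta_pos": [0,0,-0.6],"rot": [0,0,0],"fingers": 0.1},
    {"delta_pos": [0,0,-1],"rot": [0,0,0],"fingers": 0.1},
    {"delta_pos": [0,0,-1],"rot": [0,0,0],"fingers": 0.1},
    {"delta_pos": [0,0,-1],"rot": [0,0,0],"fingers": 0.1},
    {"delta_pos": [0,0,-1],"rot": [0,0,0],"fingers": 0.1},
    {"delta_pos": [0,0,-0.4],"rot": [0,0,0],"fingers": 0.1},
    {"delta_pos": [0,0,0],"rot": [0,0,0],"fingers": 0.1}
  ]
}}

```text
clock: 24.25
tcp_pos: [0.5376, -0.3633, 0.139]
orientation: [0.002, 0.924, 0.383, 0.001]
wrist_force: [0.4, 0.5, -0.0]
finger_gap: 0.0763
```

```bash
python3 - <<'E'
from h import *
_,d=env.read_camera("scene")
W=cloud("scene",d).reshape(-1,3); print([fit(W,c,.026,.01,.07,.034) for c in((.5637,-.217),(.536,-.363))])
togo((.5635,-.2168,.0325))
E
```

```text
[(512, array([ 0.5635, -0.2174]), np.float64(0.0011)), (490, array([ 0.5369, -0.3644]), np.float64(0.0012))]
t 24.3 tcp [ 0.537  -0.3628  0.1375] R x [0.707 0.707 0.   ] gap 0.0765 F [ 1.01 -0.75 -0.01] units to go [ 6.1  -4.23  5.24]
```

Emit:
{"api": "arm_command", "payload": {
  "rows": [
    {"delta_pos": [0.87,-0.605,0],"rot": [0,0,0],"fingers": 0.1},
    {"delta_pos": [0.87,-0.605,0],"rot": [0,0,0],"fingers": 0.1},
    {"delta_pos": [0.87,-0.605,0],"rot": [0,0,0],"fingers": 0.1},
    {"delta_pos": [0.87,-0.605,0],"rot": [0,0,0],"fingers": 0.1},
    {"delta_pos": [0.87,-0.605,0],"rot": [0,0,0],"fingers": 0.1},
    {"delta_pos": [0.87,-0.605,0],"rot": [0,0,0],"fingers": 0.1},
    {"delta_pos": [0.87,-0.605,0],"rot": [0,0,0],"fingers": 0.1},
    {"delta_pos": [0,0,0.5],"rot": [0,0,0],"fingers": 0.1},
    {"delta_pos": [0,0,0.5],"rot": [0,0,0],"fingers": 0.1},
    {"delta_pos": [0,0,0],"rot": [0,0,0],"fingers": 0.1}
  ]
}}

```text
clock: 25.3
tcp_pos: [0.5614, -0.2156, 0.1143]
orientation: [-0.001, 0.924, 0.383, -0.001]
wrist_force: [-0.4, 0.5, 0.2]
finger_gap: 0.0768
```

```bash
python3 - <<'E'
from h import *
togo((.5635,-.2168,.0325))
E
```

```text
t 25.3 tcp [ 0.5614 -0.2156  0.1143] R x [ 0.707  0.707 -0.001] gap 0.0768 F [-0.36  0.47  0.21] units to go [0.04 0.13 4.09]
```

Emit:
{"api": "arm_command", "payload": {
  "rows": [
    {"delta_pos": [0.04,0.12,0.8],"rot": [0,0,0],"fingers": 0.1},
    {"delta_pos": [0,0,0.8],"rot": [0,0,0],"fingers": 0.1},
    {"delta_pos": [0,0,0.8],"rot": [0,0,0],"fingers": 0.1},
    {"delta_pos": [0,0,0.8],"rot": [0,0,0],"fingers": 0.1},
    {"delta_pos": [0,0,0.8],"rot": [0,0,0],"fingers": 0.1},
    {"delta_pos": [0,0,0],"rot": [0,0,0],"fingers": 0.2},
    {"delta_pos": [0,0,0],"rot": [0,0,0],"fingers": 0.3},
    {"delta_pos": [0,0,0],"rot": [0,0,0],"fingers": 0.5},
    {"delta_pos": [0,0,0],"rot": [0,0,0],"fingers": 0.7},
    {"delta_pos": [0,0,0],"rot": [0,0,0],"fingers": 0.7},
    {"delta_pos": [0,0,0],"rot": [0,0,0],"fingers": 0.7}
  ]
}}

```text
clock: 26.4
tcp_pos: [0.5648, -0.2175, 0.0377]
orientation: [-0.0, 0.924, 0.383, -0.0]
wrist_force: [-4.7, 2.4, 4.9]
finger_gap: 0.0516
```

Emit:
{"api": "arm_command", "payload": {
  "rows": [
    {"delta_pos": [0,0,-0.3],"rot": [0,0,0],"fingers": 0.7},
    {"delta_pos": [0,0,-0.7],"rot": [0,0,0],"fingers": 0.7},
    {"delta_pos": [0,0,-0.9],"rot": [0,0,0],"fingers": 0.7},
    {"delta_pos": [0,0,-0.9],"rot": [0,0,0],"fingers": 0.7},
    {"delta_pos": [0,0,-0.9],"rot": [0,0,0],"fingers": 0.7},
    {"delta_pos": [0,0,-0.9],"rot": [0,0,0],"fingers": 0.7},
    {"delta_pos": [0,0,-0.9],"rot": [0,0,0],"fingers": 0.7},
    {"delta_pos": [0,0,-0.9],"rot": [0,0,0],"fingers": 0.7},
    {"delta_pos": [0,0,-0.3],"rot": [0,0,0],"fingers": 0.7},
    {"delta_pos": [0,0,0],"rot": [0,0,0],"fingers": 0.7}
  ]
}}

```text
clock: 27.4
tcp_pos: [0.5659, -0.2181, 0.1714]
orientation: [0.001, 0.924, 0.383, 0.001]
wrist_force: [0.2, -0.6, -6.5]
finger_gap: 0.0517
```

```bash
python3 - <<'E'
from h import *
togo((.5372,.0785,.145))
E
```

```text
t 27.4 tcp [ 0.5659 -0.2181  0.1714] R x [0.707 0.707 0.   ] gap 0.0517 F [ 0.19 -0.61 -6.45] units to go [  9.47 -11.51   1.3 ]
```

Emit:
{"api": "arm_command", "payload": {
  "rows": [
    {"delta_pos": [0.3,-0.37,0],"rot": [0,0,0],"fingers": 0.7},
    {"delta_pos": [0.63,-0.77,0],"rot": [0,0,0],"fingers": 0.7},
    {"delta_pos": [0.63,-0.77,0],"rot": [0,0,0],"fingers": 0.7},
    {"delta_pos": [0.63,-0.77,0],"rot": [0,0,0],"fingers": 0.7},
    {"delta_pos": [0.63,-0.77,0],"rot": [0,0,0],"fingers": 0.7},
    {"delta_pos": [0.63,-0.77,0],"rot": [0,0,0],"fingers": 0.7},
    {"delta_pos": [0.63,-0.77,0],"rot": [0,0,0],"fingers": 0.7},
    {"delta_pos": [0.63,-0.77,0],"rot": [0,0,0],"fingers": 0.7},
    {"delta_pos": [0.63,-0.77,0],"rot": [0,0,0],"fingers": 0.7},
    {"delta_pos": [0.63,-0.77,0],"rot": [0,0,0],"fingers": 0.7},
    {"delta_pos": [0.63,-0.77,0],"rot": [0,0,0],"fingers": 0.7},
    {"delta_pos": [0.63,-0.77,0],"rot": [0,0,0],"fingers": 0.7},
    {"delta_pos": [0.63,-0.77,0],"rot": [0,0,0],"fingers": 0.7},
    {"delta_pos": [0.63,-0.77,0],"rot": [0,0,0],"fingers": 0.7},
    {"delta_pos": [0.63,-0.77,0],"rot": [0,0,0],"fingers": 0.7},
    {"delta_pos": [0.3,-0.37,0.2],"rot": [0,0,0],"fingers": 0.7},
    {"delta_pos": [0,0,0.4],"rot": [0,0,0],"fingers": 0.7},
    {"delta_pos": [0,0,0.4],"rot": [0,0,0],"fingers": 0.7},
    {"delta_pos": [0,0,0],"rot": [0,0,0],"fingers": 0.7},
    {"delta_pos": [0,0,0],"rot": [0,0,0],"fingers": 0.7}
  ]
}}

```text
clock: 29.4
tcp_pos: [0.5351, 0.0777, 0.1502]
orientation: [-0.0, 0.924, 0.382, -0.001]
wrist_force: [1.0, -0.6, -6.1]
finger_gap: 0.0516
```

```bash
python3 - <<'E'
from h import *
import cv2
togo((.5372,.0785,.148))
a,d=env.read_camera("scene"); b,e=env.read_camera("top")
W=cloud("scene",d).reshape(-1,3)
P=(.5365,.077)
print("can",fit(W,P,.026,.12,.18,.035),"sleeve",fit(W,P,.022,.02,.055,.03),"light",fit(W,(.537,-.364),.026,.01,.07,.034))
m=(np.hypot(*(W[:,:2]-P).T)<.027)&(W[:,2]>.085)&(W[:,2]<.2); print("can zmin",W[m,2].min())
t=cloud("top",e).reshape(-1,3); m=(np.hypot(*(t[:,:2]-[.537,-.364]).T)<.02)&(t[:,2]>.02); print("light lid z",t[m].mean(0).round(4),np.ptp(t[m,2]))
cv2.imwrite("pics/s5.png",np.hstack([cv2.resize(a[100:340,130:480],(560,384)),cv2.resize(b[180:320,360:440],(220,384))]))
E
```

```text
t 29.4 tcp [0.5351 0.0777 0.1502] R x [ 0.708  0.706 -0.001] gap 0.0516 F [ 1.01 -0.62 -6.06] units to go [0.1  0.05 0.11]
can (666, array([0.5353, 0.0769]), np.float64(0.0015)) sleeve (262, array([0.5368, 0.0771]), np.float64(0.0011)) light (489, array([ 0.5368, -0.3642]), np.float64(0.0013))
can zmin 0.11838388359304766
light lid z [ 0.5364 -0.3638  0.0836] 0.0168128618597628
```

View pics/s5.png

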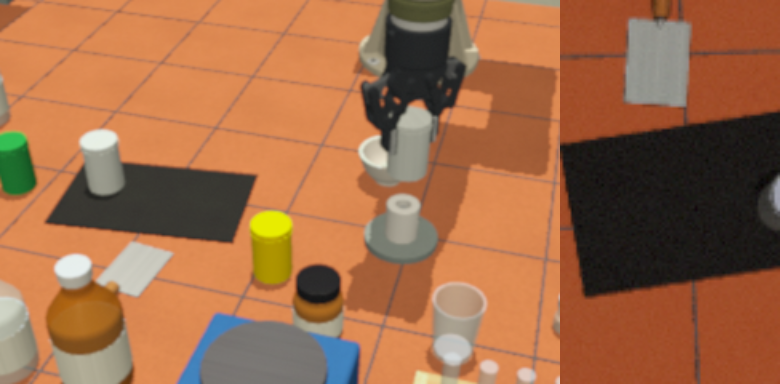

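The heavier can (410,145) is upright above the sleeve (403,220), the lighter one (102,162) stands upright on the mat, and the bystanders in view look unmoved. I'll settle briefly, then hand in.

Emit:
{"api": "arm_command", "payload": {
  "rows": [
    {"delta_pos": [0,0,0],"rot": [0,0,0],"fingers": 0.7},
    {"delta_pos": [0,0,0],"rot": [0,0,0],"fingers": 0.7},
    {"delta_pos": [0,0,0],"rot": [0,0,0],"fingers": 0.7}
  ]
}}

```text
clock: 29.8
tcp_pos: [0.5357, 0.0783, 0.1511]
orientation: [0.0, 0.924, 0.383, 0.0]
wrist_force: [1.2, -0.1, -6.3]
finger_gap: 0.0513
```

```bash
python3 -c "
from workcell import env
print(env.hand_in())"
```

```text
the job is handed in; nothing more can be done
None
```

The job is handed in at about 30 s on the robot's clock. The hand-in gives no verdict, so what follows rests on my own checks.

- **Sleeve:** it sits home on the post and is released. Its axis is within about 1 mm of the post, and its top read about 65 mm against the nominal 64 mm.
- **Cans:** the one nearer the stand felt about 6.4 N and the farther one about 1.8 N. The lighter one is back upright on the mat with its lid at about 83.6 mm, where about 83 mm is expected.
- **Final hold:** the heavier can is held upright and still, about 1.5 mm off the post axis. Its underside is about 5 cm above the sleeve, and the wrist force was steady at about -6.3 N.
- **Bystanders:** those in the last picture look unmoved, but I didn't measure them again. The vial and wash bottle were out of that picture.

No check failed. The two cameras disagreed by 2–4 mm in x, so I set the sleeve fit and final checks mainly from the scene camera.

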